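# Hold a bevelled offcut tight in the corner of a bench jig

### The arm

A 7-joint arm with a two-finger parallel gripper is mounted at the origin on the work surface. World frame = base frame: x ahead of the robot, y to its left, z up, the work surface at z = 0. Lengths are in mm, angles in rad, forces in N, time in s.
With the tool pointing down it reaches from about 400 to 875 mm from the base axis. Payload 4.4 kg.
Tool frame: the origin (TCP) lies on the centre line of the jaws, within the pads' length; the fingertips stand 17 mm ahead of it and the grasp point (between the pads) lies 2 mm behind it; z points along the fingers, y is the direction in which the jaws open and shut (so a half turn about z gives the same grasp; the last joint's range is limited). The gripper opens to 85 mm and grips with 20 to 120 N. Pads are 22 mm wide; open, the fingers measure 114 mm over their backs; the gripper's body (76 mm by 85 mm) begins 54 mm behind the grasp point. The pads swing forward as they close: fully open they stand 13 mm farther back than shut.
Start: joints at [-1.237, 0.628, 0.038, 1.517, -0.027, 0.996, -0.02], TCP at [252.981, 598.764, 248.313] pointing down, gripper open.
Joint ranges: [-3.06, 3.06], [-0.37, 2.12], [-1.25, 1.32], [0.18, 2.47], [-1.1, 4.24], [0.23, 1.98], [-2.94, 2.94]. Speed limits (rad/s): [2.57, 2.57, 3.14, 3.14, 3.14, 3.14, 3.14].

### API

Orientations are given as a unit quaternion [w, x, y, z].
In Python, from rig import readout, capture, sign_off, recognise gives the robot as it stands.
- The arm moves only by the shell command python3 -m inch 'ROWS' [FORCE]. ROWS is JSON, a list of rows, each a list of 7 numbers: the closure, from -1 (fully open) to 1 (shut), then the shift along the tool's x, y, z in mm, then the turn, a rotation vector about the tool's x, y, z in degrees. A call has exactly 8 rows; each row shifts and turns the pose as measured when the row begins, along the tool's axes as they then stand; what a row does not reach is not made up. A row lasts 1/12 s, in which the tool goes at most 41.7 mm and 7.16 degrees, less where a joint would pass 70% of its speed; a pose out of reach is approached as far as the arm can. A call with a gripper value outside its range is refused whole. The fingers move at their own pace and stop on an object; FORCE is the grip in N (left out, the last holds). Time passes only in rows, so rows that do not move let the fingers close, or fill a call up. It gives the time, the measured TCP pose, the force and the opening at its end, in the units of the state.
- readout.get_state(): the state, without advancing time (a new reading comes with each control period).
- capture(name): name is "side" or "top" or "wrist"; returns a dict with "color" (384x512x3 uint8, blue, green, red), "z_map" (384x512 float32, mm along the optical axis (not along the pixel's ray), 0 where there is no reading), "fx", "fy", "cx", "cy" (pixels), "distortion" ([k1, k2, p1, p2, k3] as OpenCV has them; the pictures are not rectified), "R" (3x3) and "t" (3): a world point X has camera coordinates R X + t. Camera axes: x right, y down, z forward; pixel columns grow to the right and rows downward; lengths in mm; the calibration is good to about 2 mm. A picture is of the moment at which its call begins.
- sign_off(): hands the job in, once; it reports no verdict.
Trained networks look in a picture, given as the dict that the camera call returned (one of the last four; its "shot" number tells which), for a name from the list of things; names that differ only in an ending like _2 or _b are one class to them, and where a whole thing is asked for, a point or a joint stands for the part that bears it (a point fixed in the world has none). Each returns a list of dicts, best first, with "p" (0 to 1); they miss things now and then, are a little off and sometimes report something else, mostly with a low value. They report only what shows in the picture. A call takes as long as a camera call. They do not tell look-alikes from the thing itself.
- recognise(picture, thing): "point" ([column, row] in pixels, amid what is visible of it).
The state is a dict: "time_s": time; "joint_positions": joint angles; "qvel": joint speeds; "joint_efforts": joint torques, N m; "tcp_pos": TCP position; "orientation": TCP orientation; "contact_force": force on the tool from outside, world axes, zero at the start; "wrist_torque": the same for the moment, N m; "gripper_width": opening from 0.0 (shut) to 1.0 (fully open).
Only numpy, scipy, OpenCV 4.12 (cv2) and the standard library are available. Lean on these libraries where they do the work, as an engineer would, in place of code of your own. Each camera call takes 0.05 s, during which the arm holds its last target. There are 200 camera calls.

### The job

Pick up the bevelled pine offcut, set it flat on the white jig board with the bevel up and facing away from the fence, and let go of it. Then seat it snugly in the corner, its plain long side along the fence and its end against the stop block, and with one firm diagonal push on it (about 10 N down and about 10 N towards the fence) hold it tight against fence and board together. Finish while still holding it pressed like that, and leave the other things on the bench alone.

Things in the scene. Friction and masses are not known exactly. Their poses are not given: they have to be found in the camera images.
- cleat_center (a point): The workpiece: loose pine offcut, 0.1 to 0.2 kg, 45 mm wide (x), 140 long (y), 45 high (z), its upper -x edge cut to a 45-degree bevel. Point: middle of the block, 22.5 mm above its underside. Its +x side is upright over all 45 mm; its -x side only over the lower 25 mm, then the bevel leans back to a 25 mm wide top. Starts flat on the bench, bevel up, towards the robot. The longest of three offcuts.
- cleat_bevel (a point): Middle of the workpiece's bevel: 12.5 mm to -x of point cleat_center and 12.5 mm above it. The bevel faces -x and up at 45 degrees, is 28 mm across and runs the whole 140 mm length. Axes as cleat_center.
- board: The jig's white slippery base board, 170 mm (x) by 300 mm (y) by 18 mm thick, fixed to the bench. Origin at the centre of its underside on the bench; its top is 18 mm up. x points to the fence, y along the fence towards the stop block.
- fence: The plywood fence fixed along the board's far edge: 22 mm thick (x), 300 mm long (y), 40 mm high above the board, smooth. Origin at the centre of its underside, on the board's top; axes as the board. The face that the workpiece goes against is 11 mm to -x of the origin.
- stop: The dark wooden stop block fixed on the board against the fence, towards the left end: 50 mm (x) by 25 mm (y) by 40 mm high, smooth. Origin at the centre of its underside, on the board's top; axes as the board. The face that the workpiece's end goes against is 12.5 mm to -y of the origin.
- square_offcut_center (a point): Bystander: a loose square-edged pine offcut, 45 x 100 x 45 mm high; point at its centre.
- flat_offcut_center (a point): Bystander: a loose flat pine offcut, 65 x 120 x 19 mm thick; point at its centre.
- glue_center (a point): Bystander: glue bottle, 60 mm across, 170 mm high, standing; point half-way up.
- tape_center (a point): Bystander: tape measure, 70 x 38 x 65 mm high; point half-way up.
- pot_center (a point): Bystander: open steel cup, 72 mm across, 90 mm high, standing; point half-way up.
- driver: Bystander: screwdriver lying beyond the jig.
- rule: Bystander: steel rule, 30 x 300 x 4 mm, lying beyond the jig.
Things that resemble listed ones, but are neither listed nor needed, are in the scene too. What is shaped like the part that bears cleat_center but blue or purple is not meant.

How it is judged (in metres and radians):
On the way:
1. the bevelled offcut lies flat on the jig board, bevel away from the fence, let go (angle between cleat_center's own z axis and vertical below 0.06 rad and height (world z) of cleat_center between 0.0375 and 0.0435 m and x of cleat_bevel in the frame of fence below -0.04 m and contact force between cleat and the arm below 0.2 N and contact force between cleat and the fingers below 0.2 N and contact force between cleat and board above 0.4 N and linear speed of cleat below 0.02 m/s), for 0.2 s.
At the end, for the whole second after the job is handed in: The offcut lies flat on the board, bevel away from the fence, within 2.5 mm of the fence, within 3 mm of the stop block and within 0.04 rad of the fence's direction, at rest, and the robot is pressing on it so that it bears on the fence with more than 4 N and on the board with more than 5 N (angle between cleat_center's own z axis and vertical below 0.06 rad and height (world z) of cleat_center between 0.0375 and 0.0435 m and x of cleat_bevel in the frame of fence below -0.04 m and x of cleat_center in the frame of fence between -0.036 and -0.031 m and y of cleat_center in the frame of stop between -0.0855 and -0.079 m and angle between the y axis of cleat_center and the y axis of fence, either way round below 0.04 rad and contact force between cleat and fence above 4 N and contact force between cleat and board above 5 N and (contact force between cleat and the fingers above 5 N or contact force between cleat and the arm above 5 N) and linear speed of cleat below 0.01 m/s); the arm keeps its last pose, push and grip.
It fails at once if another thing on the bench was moved more than 30 mm (distance of any of square_offcut_center, flat_offcut_center, glue_center, tape_center, pot_center, driver, rule from where it was at the start of the episode above 0.03 m).
It fails at once if the offcut was rammed into the fence or stop with more than 90 N (contact force between cleat and fence above 90 N or contact force between cleat and stop above 90 N).
It also fails if it takes over 58 s, if anything falls off the work surface, if the arm or the gripper's body presses on something with over 40 N, if the wrist force passes 120 N, or if a joint passes its speed limit or range.

## Working session

There is one attempt and no reset: what is moved stays moved. The work goes in short steps, Python scripts to look and compute and a shell command to move; the robot and the scene stay as the last step left them, time stands still between calls to the robot, and variables do not carry over. Pictures are saved under pics/ and viewed, about 8 in all and at most 12, crops included, and the job is handed in when it is done.

```bash
mkdir -p pics; ls
cat > h.py <<'E'
import numpy as np,cv2
from rig import readout,capture,sign_off,recognise
def K(c): return np.array([[c['fx'],0,c['cx']],[0,c['fy'],c['cy']],[0,0,1.]])
def cloud(c):
    h,w=c['z_map'].shape
    uv=np.stack(np.meshgrid(np.arange(w),np.arange(h)),-1).reshape(-1,1,2).astype(np.float64)
    n=cv2.undistortPoints(uv,K(c),np.array(c['distortion'],float)).reshape(h,w,2)
    z=c['z_map'][...,None].astype(float)
    P=np.concatenate([n*z,z],-1)
    X=(P-np.array(c['t']))@np.array(c['R'])
    X[c['z_map']==0]=np.nan
    return X
E
python3 - <<'E'
from h import *
s=readout.get_state(); print(s)
for n in ['top','side']:
    c=capture(n); X=cloud(c)
    cv2.imwrite(f'pics/{n}0.png',c['color']); np.savez(f'{n}0.npz',X=X,c=c['color'])
    for t in ['cleat_center','cleat_bevel','board','fence','stop','square_offcut_center','flat_offcut_center','glue_center','tape_center','pot_center']:
        for r in recognise(c,t)[:3]:
            u,v=np.round(r['point']).astype(int); print(n,t,round(r['p'],2),u,v,np.round(X[min(max(v,0),383),min(max(u,0),511)]))
E
```

```text
pics
{'time_s': 0.0, 'joint_positions': array([-1.23675125,  0.62935494,  0.03842965,  1.51838374, -0.02703567,
        0.9962639 , -0.01998011]), 'qvel': array([-1.17918122e-05,  8.19858775e-04, -1.03344973e-03, -1.57285564e-03,
       -1.47207809e-03,  2.09202248e-04, -1.61697289e-03]), 'joint_efforts': array([-1.42239730e-05, -5.63417780e+01,  1.22661106e+00, -1.93443471e+01,
        1.11174028e-02,  1.09134571e-02,  6.64067286e-06]), 'tcp_pos': array([252.7564836 , 598.20222421, 247.37806096]), 'orientation': array([-1.93617136e-04,  1.98588387e-01,  9.80082526e-01, -9.26401143e-04]), 'contact_force': array([-0.37212917, -0.23647339, -0.91383532]), 'wrist_torque': array([0.0109597 , 0.00392947, 0.0132009 ]), 'gripper_width': 0.9964742886774739}
top cleat_center 0.98 322 248 [ 309. -196.   48.]
top cleat_center 0.84 368 151 [ 664. -375.   46.]
top cleat_center 0.82 324 173 [ 583. -210.   46.]
top cleat_bevel 0.89 372 250 [ 300. -379.   38.]
top cleat_bevel 0.79 322 246 [ 316. -196.   49.]
top cleat_bevel 0.77 366 152 [ 661. -368.   43.]
top board 0.56 234 180 [562. 124.  24.]
top 
[... 483 characters left out ...]
_center 0.87 335 145 [ 297. -350.   45.]
side cleat_bevel 0.88 334 175 [ 302. -169.   39.]
side cleat_bevel 0.78 238 139 [ 671. -349.   39.]
side cleat_bevel 0.73 338 147 [ 287. -328.   52.]
side board 0.67 247 235 [571. 153.  23.]
side board 0.15 231 251 [603. 262.  61.]
side fence 0.95 219 226 [656. 161.  58.]
side stop 0.5 230 253 [606. 265.  56.]
side stop 0.4 257 168 [ 577. -174.   38.]
side square_offcut_center 0.54 283 145 [ 495. -334.   38.]
side flat_offcut_center 0.64 291 170 [ 455. -206.   18.]
side glue_center 0.95 301 310 [396. 480. 111.]
side tape_center 0.62 295 189 [435. -47.  60.]
side tape_center 0.55 256 167 [ 580. -169.   46.]
side pot_center 0.62 233 307 [573. 426.  21.]
```

Run:
```python
from h import *
c=cv2.imread('pics/top0.png'); cv2.imwrite('pics/a.png',cv2.resize(c[110:300,100:420],None,fx=2.5,fy=2.5,interpolation=2))
```

```text
(no output)
```

View pics/a.png

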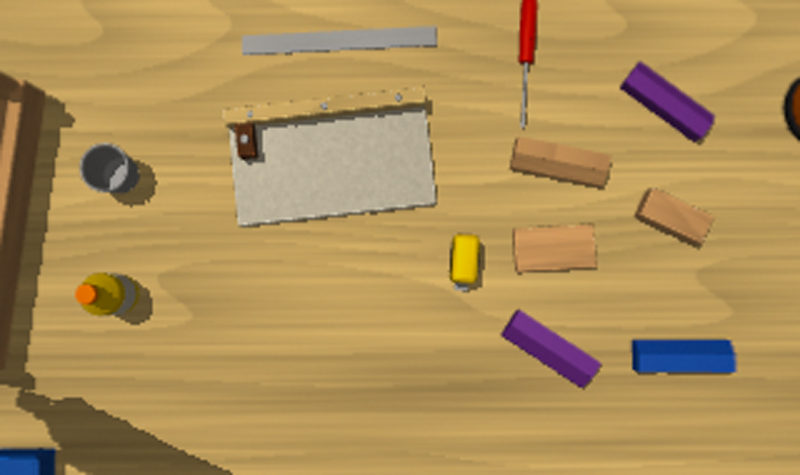

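Run:
```python
from h import *
for n in ['top','side']:
    d=np.load(n+'0.npz');X=d['X'];
    def reg(x0,x1,y0,y1,z0,z1):
        m=(X[...,0]>x0)&(X[...,0]<x1)&(X[...,1]>y0)&(X[...,1]<y1)&(X[...,2]>z0)&(X[...,2]<z1); return X[m]
    for nm,b in dict(cleat=(500,650,-310,-110,8,70),cleattop=(500,650,-310,-110,41,70),board=(400,760,-60,330,11,26),fs=(400,760,-60,330,48,75),bench=(350,420,100,300,-20,20)).items():
        P=reg(*b); r=cv2.minAreaRect(P[:,:2].astype(np.float32)); print(n,nm,len(P),np.round(np.median(P,0),1),np.round(r[0],1),np.round(r[1],1),round(r[2],1),'zmed',np.round(np.percentile(P[:,2],[10,50,90]),1))
    # cleat: profile across
    P=reg(500,650,-310,-110,8,70)
    q=P-P.mean(0); w,V=np.linalg.eigh(np.cov(q[:,:2].T)); a=V[:,1]; a=a*np.sign(a[1]); nrm=np.array([a[1],-a[0]])
    s=q[:,:2]@nrm; 
    print('axis',a,'mean',P.mean(0)[:2]); 
    for lo in range(-32,33,5):
        k=(s>=lo)&(s<lo+5)
        if k.sum(): print(lo,k.sum(),round(np.median(P[k,2]),1),end='; ')
    print()
    P=reg(400,760,-60,330,48,75)
    print('fence line', np.round(cv2.fitLine(P[P[:,0]>P[:,0].mean()-10][:,:2].astype(np.float32),cv2.DIST_HUBER,0,.01,.01).ravel(),3))
```

```text
top cleat 562 [ 579.1 -207.8   41.8] [ 577.9 -211.8] [200.  133.3] 85.0 zmed [16.7 41.8 48.4]
top cleattop 300 [ 587.  -211.7   45.9] [ 585.4 -212. ] [140.9  37.2] 79.1 zmed [42.3 45.9 50.2]
top board 2952 [575.6 124.5  18.8] [578.5 134.4] [366.1 355.4] 89.1 zmed [14.6 18.8 22.8]
top fs 686 [656.4 143.6  58.7] [604.1  71.2] [427. 222.] 59.7 zmed [53.7 58.7 63.6]
top bench 974 [383.9 204.5   1.1] [383.7 199.9] [200.   67.8] 89.7 zmed [-3.4  1.1  5.3]
axis [0.23887242 0.97105096] mean [ 579.5485206  -208.63341436]
-27 9 13.4; -22 60 26.4; -17 63 31.1; -12 57 36.5; -7 61 42.0; -2 53 45.1; 3 57 45.4; 8 48 46.3; 13 54 46.7; 18 50 45.4; 23 15 45.2; 28 1 12.5; 
fence line [ 1.18000e-01 -9.93000e-01  6.61154e+02  1.40932e+02]
side cleat 475 [ 579.9 -190.6   38. ] [ 575.5 -200.3] [169.9 142. ] 89.3 zmed [15.4 38.  48. ]
side cleattop 207 [ 586.4 -205.9   45.9] [ 585.9 -211.2] [146.8  34.8] 79.0 zmed [42.6 45.9 49.4]
side board 3124 [570.2 138.8  18.9] [528.7 116.9] [267.2 340.9] 2.2 zmed [15.7 18.9 22.2]
side fs 798 [651.4 169.2  58.7] [605.1  74.4] [425.5 223.9] 59.6 zmed [54.  58.7 62.6]
side bench 1122 [385.  207.8   1.3] [385. 200.] [199.9  69.9] 90.0 zmed [-1.7  1.3  4.1]
axis [0.25808306 0.96612273] mean [ 580.22089752 -195.68601441]
-27 5 12.4; -22 59 24.8; -17 52 30.2; -12 48 34.8; -7 63 38.0; -2 43 44.8; 3 44 45.7; 8 50 45.3; 13 37 44.7; 18 38 44.9; 23 20 45.4; 28 1 43.2; 
fence line [ 1.34000e-01 -9.91000e-01  6.57540e+02  1.58611e+02]
```

```bash
cat >> h.py <<'E'
from scipy.spatial.transform import Rotation as R_
def rot(s): q=s['orientation']; return R_.from_quat([q[1],q[2],q[3],q[0]])
def goal(yaw_y,tilt=0):
    "tool pointing down with tool y at world angle yaw_y (deg)"
    a=np.radians(yaw_y); y=np.array([np.cos(a),np.sin(a),0]); z=np.array([0,0,-1.]); x=np.cross(y,z)
    return R_.from_matrix(np.c_[x,y,z])*R_.from_euler('y',tilt,degrees=True)
def rem(p,yaw,tilt=0):
    s=readout.get_state(); r=rot(s); 
    d=r.inv().apply(np.array(p)-s['tcp_pos']); t=(r.inv()*goal(yaw,tilt)).as_rotvec(degrees=True)
    y=r.as_matrix()
    print('t',round(s['time_s'],2),'tcp',np.round(s['tcp_pos'],1),'toolx',np.round(y[:,0],2),'tooly',np.round(y[:,1],2),'F',np.round(s['contact_force'],1),'w',round(s['gripper_width'],3),'\n shift',np.round(d,1),'turn',np.round(t,1))
E
for i in 1 2 3; do :; done
python3 -m inch '[[-1,-40,-1,0,0,0,3.4],[-1,-40,-1,0,0,0,3.4],[-1,-40,-1,0,0,0,3.4],[-1,-40,-1,0,0,0,3.4],[-1,-40,-1,0,0,0,3.4],[-1,-40,-1,0,0,0,3.4],[-1,-40,-1,0,0,0,3.4],[-1,-40,-1,0,0,0,3.4]]' 40
python3 -c "
from h import *
rem([579,-211,200],-12.5)"
```

```text
time_s: 1.77
tcp_pos: [506.1, 417.9, 245.3]
orientation: [-0.006, 0.421, 0.907, 0.003]
contact_force: [-0.0, -0.4, -0.5]
gripper_width: 0.999
t 1.77 tcp [506.1 417.9 245.3] toolx [-0.65  0.76  0.01] tooly [0.76 0.65 0.  ] F [-0.  -0.4 -0.5] w 0.999 
 shift [-527.9 -350.2   38.3] turn [-0.3 -0.7 52.7]
```

```bash
python3 -m inch '[[-1,-41,-2,0,0,0,3.3],[-1,-41,-2,0,0,0,3.3],[-1,-41,-2,0,0,0,3.3],[-1,-41,-2,0,0,0,3.3],[-1,-41,-2,0,0,0,3.3],[-1,-41,-2,0,0,0,3.3],[-1,-41,-2,0,0,0,3.3],[-1,-41,-2,0,0,0,3.3]]' 40 >/dev/null
python3 -m inch '[[-1,-41,-2,0,0,0,3.3],[-1,-41,-2,0,0,0,3.3],[-1,-41,-2,0,0,0,3.3],[-1,-41,-2,0,0,0,3.3],[-1,-41,-2,0,0,0,3.3],[-1,-41,-2,0,0,0,3.3],[-1,-20,-2,0,0,0,3.3],[-1,0,0,0,0,0,0]]' 40 >/dev/null
python3 -c "
from h import *
rem([579,-211,200],-12.5)"
```

```text
t 3.1 tcp [ 649.1 -162.1  238.1] toolx [0.22 0.98 0.  ] tooly [ 0.98 -0.22  0.  ] F [-0.4 -0.7  0.2] w 1.003 
 shift [-63.2 -57.8  37.8] turn [ 0.  -0.3 -0.1]
```

```bash
python3 -m inch '[[-1,-32,-29,0,0,0,0],[-1,-31,-29,0,0,0,0],[-1,0,0,0,0,0,0],[-1,0,0,0,0,0,0],[-1,0,0,0,0,0,0],[-1,0,0,0,0,0,0],[-1,0,0,0,0,0,0],[-1,0,0,0,0,0,0]]' 40 >/dev/null
python3 - <<'E'
from h import *
rem([579,-211,200],-12.5)
c=capture('wrist'); X=cloud(c); cv2.imwrite('pics/w1.png',c['color'])
print(np.nanmin(X.reshape(-1,3),0),np.nanmax(X.reshape(-1,3),0))
m=(X[...,2]>10)&(X[...,2]<70)&(X[...,0]>500)&(X[...,0]<650)&(X[...,1]>-300)&(X[...,1]<-110)
for z0 in (10,40):
    P=X[m&(X[...,2]>z0)]; r=cv2.minAreaRect(P[:,:2].astype(np.float32)); print(len(P),r, np.percentile(P[:,2],[5,50,95]))
E
```

```text
t 3.77 tcp [ 586.  -199.9  236.9] toolx [0.21 0.98 0.01] tooly [ 0.98 -0.21  0.  ] F [ 0.5  0.3 -0.8] w 0.999 
 shift [-12.7  -4.6  36.7] turn [ 0.1 -0.6  0.4]
[ 175.7855658  -595.17761603   -4.02704603] [903.58034769  50.19590065 322.20953388]
4774 ((596.5365600585938, -214.13284301757812), (140.72511291503906, 78.60323333740234), 76.57704162597656) [26.16894147 43.60669655 45.2651347 ]
3190 ((588.2113647460938, -211.9193115234375), (139.6551055908203, 30.412097930908203), 77.99388122558594) [41.48652178 44.18196301 45.41537356]
```

View pics/w1.png

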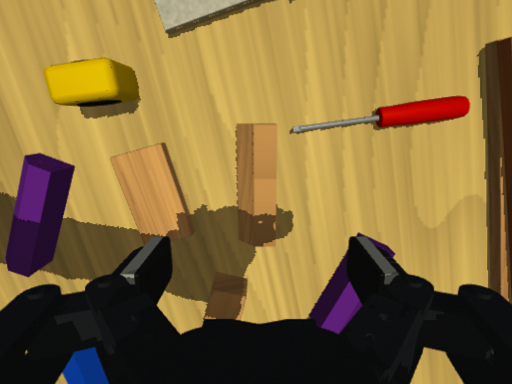

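```bash
python3 -m inch '[[-1,-6,-3.5,30,0,0,0],[-1,-6,-3.5,30,0,0,0],[-1,0,0,30,0,0,0],[-1,0,0,30,0,0,0],[-1,0,0,15,0,0,0],[-1,0,0,0,0,0,0],[-1,0,0,0,0,0,0],[-1,0,0,0,0,0,0]]' 40 >/dev/null
python3 -c "
from h import *
rem([581,-210.5,19],-12)"
```

```text
t 4.48 tcp [ 585.1 -204.6   98.1] toolx [0.2  0.98 0.01] tooly [ 0.98 -0.2   0.01] F [-0.  -0.   0.2] w 1.0 
 shift [-7.6 -3.7 79. ] turn [ 0.6 -0.7  0.5]
```

```bash
python3 -m inch '[[-1,-6,-3,20,0.6,-0.7,0.5],[-1,-3,-1,20,0,0,0],[-1,0,0,18,0,0,0],[-1,0,0,15,0,0,0],[-1,0,0,5,0,0,0],[-1,0,0,2,0,0,0],[-1,0,0,0,0,0,0],[-1,0,0,0,0,0,0]]' 40 >/dev/null
python3 -c "
from h import *
rem([581,-210.5,19],-12)"
```

```text
t 5.15 tcp [ 591.2 -215.    28.2] toolx [ 0.21  0.98 -0.  ] tooly [ 0.98 -0.2   0.02] F [-0.7 -0.3  0.9] w 0.997 
 shift [  2.4 -11.1   8.9] turn [1.4 0.2 0.2]
```

```bash
python3 -m inch '[[-1,1,-5,0,0.7,0,0],[-1,1,-5,0,0.7,0,0],[-1,0,-2,3,0,0,0],[-1,0,0,3,0,0,0],[-1,0,0,2,0,0,0],[-1,0,0,0,0,0,0],[-1,0,0,0,0,0,0],[-1,0,0,0,0,0,0]]' 40 >/dev/null
python3 -c "
from h import *
rem([581,-210.5,19],-12)"
```

```text
t 5.82 tcp [ 580.9 -210.6   23.1] toolx [ 0.2   0.98 -0.  ] tooly [ 0.98 -0.2   0.  ] F [ 0.4 -0.6  0.9] w 0.998 
 shift [0.1 0.1 4.1] turn [0.1 0.2 0.2]
```

```bash
python3 -m inch '[[-1,0,0,4,0,0,0],[-1,0,0,1,0,0,0],[0.3,0,0,0,0,0,0],[0.5,0,0,0,0,0,0],[1,0,0,0,0,0,0],[1,0,0,0,0,0,0],[1,0,0,0,0,0,0],[1,0,0,0,0,0,0]]' 40 >/dev/null
python3 -m inch '[[1,0,0,0,0,0,0],[1,0,0,0,0,0,0],[1,0,0,0,0,0,0],[1,0,0,-3,0,0,0],[1,0,0,-5,0,0,0],[1,0,0,-10,0,0,0],[1,0,0,-10,0,0,0],[1,0,0,-10,0,0,0]]' 40
python3 - <<'E'
from h import *
rem([581,-210.5,19],-12)
c=capture('side'); cv2.imwrite('pics/s1.png',cv2.resize(c['color'][80:280,130:400],None,fx=2.5,fy=2.5))
E
```

```text
time_s: 7.15
tcp_pos: [578.9, -209.9, 56.2]
orientation: [-0.0, 0.776, 0.631, -0.002]
contact_force: [0.3, 0.1, -2.0]
gripper_width: 0.522
t 7.15 tcp [ 578.9 -209.9   56.2] toolx [ 0.2   0.98 -0.  ] tooly [ 0.98 -0.2  -0.  ] F [ 0.3  0.1 -2. ] w 0.522 
 shift [-0.1  2.3 37.2] turn [-0.2  0.2  0.2]
```

View pics/s1.png

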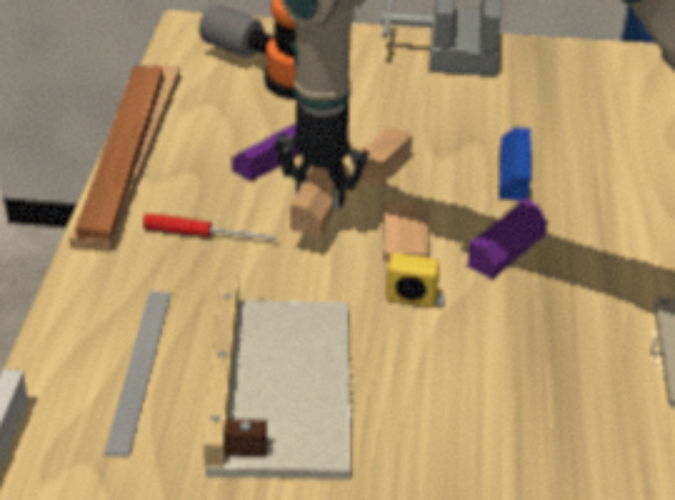

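```bash
python3 -m inch '[[1,0,0,-30,0,0,0],[1,0,0,-30,0,0,0],[1,30,0,-30,0,0,-2],[1,36,0,-10,0,0,-2],[1,36,0,0,0,0,-2],[1,36,0,0,0,0,-2],[1,36,0,0,0,0,-2],[1,36,0,0,0,0,-2]]' 40 >/dev/null
python3 -c "
from h import *
rem([580,100,170],7)"
```

```text
t 7.87 tcp [607.9 -11.1 169.5] toolx [ 0.01  1.   -0.01] tooly [ 1.   -0.01  0.01] F [ 0.4 -0.  -2.8] w 0.519 
 shift [110.8 -29.1  -2.5] turn [ 0.7  0.9 -7.6]
```

```bash
python3 -m inch '[[1,30,-8,0,0,0,-2],[1,30,-8,0,0,0,-2],[1,30,-8,0,0,0,-2],[1,18,-5,0,0,0,-2],[1,0,0,0,0,0,0],[1,0,0,0,0,0,0],[1,0,0,0,0,0,0],[1,0,0,0,0,0,0]]' 40 >/dev/null
python3 - <<'E'
from h import *
rem([580,100,170],7)
c=capture('wrist'); X=cloud(c); cv2.imwrite('pics/w2.png',c['color']); np.savez('w2.npz',X=X,c=c['color'])
E
```

```text
t 8.53 tcp [573.8 114.  172.9] toolx [-0.15  0.99 -0.01] tooly [0.99 0.15 0.02] F [-0.3  0.1 -2.2] w 0.516 
 shift [-14.7   3.9   3.1] turn [1.2 0.5 1.8]
```

View pics/w2.png

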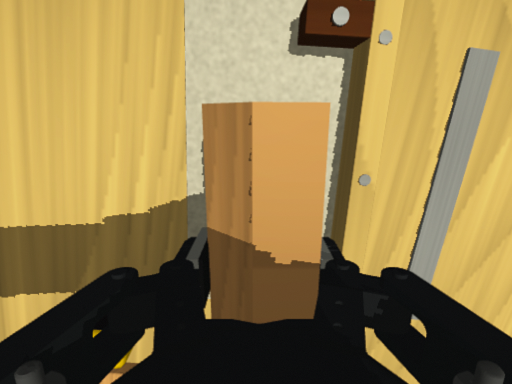

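Run:
```python
from h import *
d=np.load('w2.npz');X=d['X'];c=d['c'].astype(int)
dark=(c.sum(-1)<230)
m=(X[...,2]>53)&(X[...,2]<63)&(X[...,0]>500)&(X[...,0]<760)&(X[...,1]>-20)&(X[...,1]<330)
box=np.zeros_like(m); box[0:60,290:385]=1
S=X[m&box&dark]; print('stop',len(S),np.nanmedian(S,0),cv2.minAreaRect(S[:,:2].astype(np.float32)))
F=X[m&~dark]; F=F[(F[:,0]>630)]; print('fence',len(F),np.median(F,0))
# edges: per y bin min/max x
b=[]
for y in range(100,300,10):
    k=F[(F[:,1]>=y)&(F[:,1]<y+10)]
    if len(k)>15: b.append((y+5,np.percentile(k[:,0],2),np.percentile(k[:,0],98)))
b=np.array(b); print(np.round(b,1)); print('near',np.polyfit(b[:,0],b[:,1],1),'far',np.polyfit(b[:,0],b[:,2],1))
# all cameras: stop lower (-y) edge
for n in ['top0','side0','w2']:
    d=np.load(n+'.npz');Y=d['X'];cc=d['c'].astype(int)
    k=(Y[...,2]>52)&(Y[...,2]<66)&(Y[...,0]>560)&(Y[...,0]<655)&(Y[...,1]>200)&(Y[...,1]<300)&(cc.sum(-1)<260)
    P=Y[k]; print(n,len(P),P.mean(0) if len(P) else 0,cv2.minAreaRect(P[:,:2].astype(np.float32)) if len(P)>5 else 0)
    k=(Y[...,2]>52)&(Y[...,2]<66)&(Y[...,0]>625)&(Y[...,0]<700)&(Y[...,1]>-40)&(Y[...,1]<320)&(cc.sum(-1)>300)
    P=Y[k]; print(' fence',len(P),cv2.minAreaRect(P[:,:2].astype(np.float32)))
    k=(abs(Y[...,2]-18)<7)&(Y[...,0]>440)&(Y[...,0]<700)&(Y[...,1]>-60)&(Y[...,1]<330)&(cc.min(-1)>110)&(cc.max(-1)-cc.min(-1)<45)
    P=Y[k]; print(' board',len(P),cv2.minAreaRect(P[:,:2].astype(np.float32)),P[:,2].mean())
X=np.load('w2.npz')['X']
s=readout.get_state(); r=rot(s); T=r.inv().apply((X.reshape(-1,3)-s['tcp_pos'])).reshape(X.shape)
k=(abs(T[...,0])<100)&(abs(T[...,1])<40)&(T[...,2]<25)&(T[...,2]>-45); k[240:]=0
P=T[k]; print('cleat tool',len(P),P.min(0),P.max(0)); tp=P[(P[:,1]>0)&(P[:,1]<18)]
A=np.c_[tp[:,:2],np.ones(len(tp))]; print(np.linalg.lstsq(A,tp[:,2],rcond=None)[0])
for y in range(-30,30,4):
    q=P[(P[:,1]>=y)&(P[:,1]<y+4)]
    if len(q)>10: print(y+2,len(q),np.round(np.median(q[:,2]),1),np.round(np.percentile(q[:,0],[2,98]),1))
```

```text
stop 2272 [614.11209572 255.1467266   57.33860795] ((615.2044677734375, 250.178466796875), (51.00774383544922, 40.730438232421875), 6.114786624908447)
fence 6963 [658.25284632 186.36785601  57.32795328]
[[105.  655.6 676.5]
 [115.  654.6 675.6]
 [125.  653.7 674.6]
 [135.  652.6 673.5]
 [145.  651.5 672.6]
 [155.  650.7 671.4]
 [165.  649.5 670.4]
 [175.  648.4 669.7]
 [185.  647.5 668.5]
 [195.  646.3 667.4]
 [205.  645.2 666.5]
 [215.  644.4 665.6]
 [225.  643.2 664.6]
 [235.  642.2 663.5]
 [245.  641.  662. ]
 [255.  640.  660.8]
 [265.  638.9 660.1]
 [275.  638.8 659.2]]
near [-1.02890375e-01  6.66441285e+02] far [-1.02904725e-01  6.87479464e+02]
top0 80 [614.85531671 254.44528412  57.97017298] ((616.4603271484375, 238.13909912109375), (50.928070068359375, 67.11260986328125), 5.872241973876953)
 fence 451 ((662.97265625, 140.10287475585938), (23.794153213500977, 298.54290771484375), 5.849794864654541)
 board 2667 ((577.2581176757812, 130.5416259765625), (144.36224365234375, 298.67608642578125), 5.880160331726074) 18.606429562782015
side0 92 [613.7785531  262.37723861  57.88777224
[... 538 characters left out ...]
06), (22.70378303527832, 223.86825561523438), 5.783581256866455)
 board 15310 ((576.4689331054688, 128.56251525878906), (142.4567108154297, 292.9344787597656), 6.240545272827148) 17.404328242195888
cleat tool 16789 [  7.83639372 -34.60620126 -29.85183982] [70.72483179 35.2553679  13.03557606]
[-4.45168570e-03  3.11914177e-04 -2.69773608e+01]
-28 64 3.3 [11.9 12.8]
-24 65 -0.0 [12.  56.5]
-20 1098 -9.2 [16.1 69.9]
-16 1198 -13.1 [18.  69.8]
-12 1306 -17.2 [19.6 69.7]
-8 1402 -21.2 [21.2 69.9]
-4 1536 -25.3 [23.1 69.7]
0 1611 -27.2 [24.  69.7]
4 1613 -27.2 [23.9 69.6]
8 1623 -27.2 [23.9 69.7]
12 1623 -27.2 [23.9 69.7]
16 1628 -27.2 [23.9 69.7]
20 1623 -27.2 [23.9 69.7]
24 347 -27.0 [24.4 69.4]
```

Run:
```python
from h import *
xh=np.array([.9947,.1024]);yh=np.array([-.1024,.9947])
for n in ['w2','top0','side0']:
    d=np.load(n+'.npz');X=d['X'];c=d['c'].astype(int)
    k=(X[...,2]>54)&(X[...,2]<61)&(X[...,0]>560)&(X[...,0]<640)&(X[...,1]>215)&(X[...,1]<300)
    u=X[k][:,:2]@xh; v=X[k][:,:2]@yh
    print(n,k.sum(),'v',np.round(np.percentile(v,[1,3,10,50,90,97,99]),1),'u',np.round(np.percentile(u,[1,3,97,99]),1))
```

```text
w2 2493 v [180.1 180.4 181.9 191.9 201.7 203.4 204.4] u [612.6 613.5 661.7 663. ]
top0 64 v [180.  180.9 183.4 193.7 203.1 210.9 215.1] u [612.2 614.3 662.8 662.9]
side0 116 v [178.3 179.7 181.1 194.8 205.9 207.5 216.7] u [612.6 612.9 663.5 664.3]
```

```bash
python3 -m inch '[[1,27,4,15,1,0.5,1],[1,20,4,15,0,0,1],[1,5,0,20,0,0,0],[1,0,0,20,0,0,0],[1,0,0,10,0,0,0],[1,0,0,0,0,0,0],[1,0,0,0,0,0,0],[1,0,0,0,0,0,0]]' 40 >/dev/null
python3 -c "
from h import *
rem([584,164.7,60],5.9)"
```

```text
t 9.25 tcp [582.5 154.7  92.7] toolx [-0.09  1.   -0.01] tooly [1.   0.1  0.01] F [-0.7  1.1 -1.3] w 0.522 
 shift [10.   2.1 32.7] turn [ 0.6  0.3 -0.4]
```

```bash
python3 -m inch '[[1,5,1,10,0.6,0.3,-0.4],[1,4,0,10,0,0,0],[1,2,0,10,0,0,0],[1,0,0,8,0,0,0],[1,0,0,0,0,0,0],[1,0,0,0,0,0,0],[1,0,0,0,0,0,0],[1,0,0,0,0,0,0]]' 40 >/dev/null
python3 -c "
from h import *
rem([584,164.7,36],5.9)"
```

```text
t 9.92 tcp [584.9 165.8  53.4] toolx [-0.1   0.99  0.  ] tooly [0.99 0.1  0.  ] F [-1.3  0.1 -1.3] w 0.517 
 shift [-1.  -1.1 17.4] turn [ 0.2 -0.  -0.1]
```

```bash
python3 -m inch '[[1,-0.5,-0.5,6,0.2,0,0],[1,0,0,6,0,0,0],[1,0,0,4,0,0,0],[1,0,0,2,0,0,0],[1,0,0,0,0,0,0],[1,0,0,0,0,0,0],[1,0,0,0,0,0,0],[1,0,0,0,0,0,0]]' 40 >/dev/null
python3 -c "
from h import *
rem([584,164.7,35.8],5.9)"
```

```text
t 10.58 tcp [585.5 165.3  35.6] toolx [-0.1   0.99  0.  ] tooly [0.99 0.1  0.  ] F [0.1 0.7 0.6] w 0.519 
 shift [-0.5 -1.6 -0.2] turn [ 0.2 -0.1 -0.2]
```

```bash
python3 -m inch '[[0.2,0,0,0,0,0,0],[0,0,0,0,0,0,0],[-0.3,0,0,0,0,0,0],[-0.5,0,0,0,0,0,0],[-0.5,0,0,0,0,0,0],[-0.5,0,0,0,0,0,0],[-0.5,0,0,0,0,0,0],[-0.5,0,0,0,0,0,0]]' 40 
python3 -m inch '[[-0.5,0,0,-10,0,0,0],[-0.5,0,0,-25,0,0,0],[-0.5,0,0,-35,0,0,0],[-0.5,0,0,-35,0,0,0],[-0.5,0,0,-20,0,0,0],[-0.5,0,0,0,0,0,0],[-0.5,0,0,0,0,0,0],[-0.5,0,0,0,0,0,0]]' 40
cat >> h.py <<'E'
def cleat():
    c=capture('wrist'); X=cloud(c); 
    xh=np.array([.9947,.1024]);yh=np.array([-.1024,.9947])
    k=(X[...,2]>58.5)&(X[...,2]<68); u=X[...,:2]@xh; v=X[...,:2]@yh
    k&=(u>540)&(u<670)&(v>-20)&(v<200)
    n,l,st,ce=cv2.connectedComponentsWithStats(k.astype(np.uint8)); i=1+np.argmax(st[1:,4]); k=l==i
    P=np.c_[u[k],v[k]]; print(len(P),'z',np.round(np.percentile(X[k][:,2],[5,50,95]),1),'u',np.round(np.percentile(P[:,0],[1,99]),1),'v',np.round(np.percentile(P[:,1],[1,99]),1),cv2.minAreaRect(P.astype(np.float32)))
    return c
E
python3 - <<'E'
from h import *
rem([584,164.7,35.8],5.9)
c=cleat(); cv2.imwrite('pics/w3.png',c['color'])
E
```

```text
time_s: 11.25
tcp_pos: [586.2, 165.3, 35.5]
orientation: [0.001, 0.671, 0.742, 0.002]
contact_force: [0.5, 0.2, 1.0]
gripper_width: 0.751
time_s: 11.92
tcp_pos: [585.1, 164.5, 168.9]
orientation: [0.001, 0.671, 0.741, 0.002]
contact_force: [-0.8, 0.3, 0.9]
gripper_width: 0.752
t 11.92 tcp [585.1 164.5 168.9] toolx [-0.1  1.   0. ] tooly [1.  0.1 0. ] F [-0.8  0.3  0.9] w 0.752 
 shift [ 1.000e-01 -1.600e+00  1.331e+02] turn [ 0.2 -0.1 -0.2]
5790 z [60.  62.2 63.4] u [593.8 622.4] v [ 36.8 174. ] ((607.7442626953125, 104.8079833984375), (140.09471130371094, 29.906049728393555), 89.57060241699219)
```

View pics/w3.png

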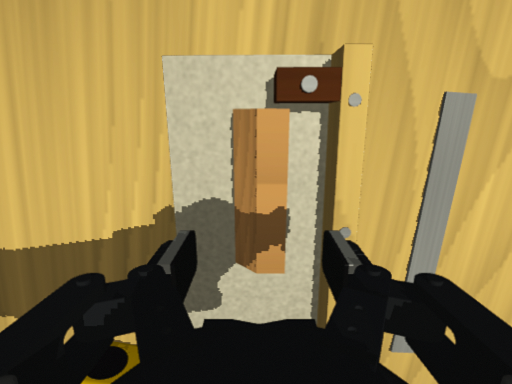

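```bash
python3 -c "
from h import *
print(readout.get_state()['joint_positions'])"
python3 -m inch '[[-0.5,0,-5,0,0,0,-7],[-0.5,0,-5,0,0,0,-7],[-0.5,0,-5,0,0,0,-7],[-0.5,0,-5,0,0,0,-7],[-0.5,0,-5,0,0,0,-7],[-0.5,0,-5,0,0,0,-7],[-0.5,0,-5,0,0,0,-7],[-0.5,0,-5,0,0,0,-7]]' >/dev/null
python3 -c "
from h import *
rem([536.3,160.8,120],95.9);print(readout.get_state()['joint_positions'])"
```

```text
[-0.51863385  0.68218853  0.32298656  1.72797874 -0.29087205  0.77578075
  0.04496387]
t 12.63 tcp [543.2 144.3 157. ] toolx [-0.89  0.45  0.01] tooly [ 0.45  0.89 -0.01] F [-0.3 -0.1  0.3] w 0.749 
 shift [13.1 12.  37. ] turn [ -0.4  -0.9 -32.8]
[-0.32907566  0.62916071  0.03091655  1.83947403 -0.02997704  0.69118779
  0.82047414]
```

```bash
python3 -m inch '[[-0.5,3,3,5,0,0,-6.5],[-0.5,3,3,5,0,0,-6.5],[-0.5,3,3,10,0,0,-6.5],[-0.5,3,3,15,0,0,-6.5],[-0.5,3,3,15,0,0,-6.5],[-0.5,0,0,0,0,0,0],[-0.5,0,0,0,0,0,0],[-0.5,0,0,0,0,0,0]]' >/dev/null
python3 -c "
from h import *
rem([536.3,160.8,42],95.9);print(readout.get_state()['joint_positions'])"
```

```text
t 13.3 tcp [523.4 158.3  96.3] toolx [-0.99 -0.12  0.04] tooly [-0.12  0.99 -0.  ] F [-1.   0.4  0.6] w 0.749 
 shift [-15.2   1.1  53.8] turn [-0.2 -2.2  1.1]
[-0.25932732  0.71530631 -0.12740759  1.89689137  0.14286857  0.575711
  1.21373091]
```

```bash
python3 -m inch '[[-0.5,0,0,13,0,-2,1],[-0.5,0,0,13,0,0,0],[-0.5,0,0,13,0,0,0],[-0.5,0,0,8,0,0,0],[-0.5,0,0,3,0,0,0],[-0.5,0,0,0,0,0,0],[-0.5,0,0,0,0,0,0],[-0.5,0,0,0,0,0,0]]' >/dev/null
python3 -c "
from h import *
rem([536.3,160.8,42],95.9)"
```

```text
t 13.97 tcp [527.9 157.5  48.7] toolx [-1.   -0.09 -0.01] tooly [-0.09  1.   -0.  ] F [-0.4  0.3  1.1] w 0.749 
 shift [-8.6  2.6  6.8] turn [-0.2  0.4 -0.9]
```

```bash
python3 -m inch '[[-0.5,-4,1,4,0,0,-0.9],[-0.5,-6,1,3,0,0,0],[-0.5,-6,1,0,0,0,0],[-0.5,-6,0,0,0,0,0],[-0.5,-6,0,0,0,0,0],[-0.5,-6,0,0,0,0,0],[-0.5,-6,0,0,0,0,0],[-0.5,-6,0,0,0,0,0]]'
python3 -c "
from h import *
rem([536.3,160.8,42],95.9)"
```

```text
time_s: 14.63
tcp_pos: [578.4, 166.2, 43.1]
orientation: [0.004, -0.052, 0.999, -0.002]
contact_force: [-0.3, -0.6, -0.5]
gripper_width: 0.748
t 14.63 tcp [578.4 166.2  43.1] toolx [-0.99 -0.1  -0.01] tooly [-0.1   0.99 -0.  ] F [-0.3 -0.6 -0.5] w 0.748 
 shift [42.4 -1.   0.7] turn [-0.2  0.5  0.1]
```

```bash
python3 -m inch '[[-0.5,-3,0,0,0,0,0],[-0.5,-3,0,0,0,0,0],[-0.5,-2,0,0,0,0,0],[-0.5,-2,0,0,0,0,0],[-0.5,-1,0,0,0,0,0],[-0.5,-1,0,0,0,0,0],[-0.5,0,0,0,0,0,0],[-0.5,0,0,0,0,0,0]]'
python3 -c "
from h import *
rem([606.8*.9947-10.8,606.8*.1024+105,42],95.9)
cleat()"
```

```text
time_s: 15.3
tcp_pos: [592.4, 167.3, 43.2]
orientation: [0.004, -0.052, 0.999, -0.002]
contact_force: [0.1, -0.4, -0.7]
gripper_width: 0.749
t 15.3 tcp [592.4 167.3  43.2] toolx [-0.99 -0.1  -0.01] tooly [-0.1   0.99 -0.  ] F [ 0.1 -0.4 -0.7] w 0.749 
 shift [-0.3 -0.2  1.2] turn [-0.2  0.5  0. ]
1344 z [61.  62.3 63.1] u [635.3 660.5] v [34.7 52.8] ((647.220947265625, 42.882713317871094), (15.822700500488281, 29.950597763061523), 41.686279296875)
```

```bash
python3 -m inch '[[-0.5,-1,0,0,0,0,0],[-0.5,-1,0,0,0,0,0],[-0.5,-1,0,0,0,0,0],[-0.5,0,0,0,0,0,0],[-0.5,0,0,0,0,0,0],[-0.5,0,0,0,0,0,0],[-0.5,0,0,0,0,0,0],[-0.5,0,0,0,0,0,0]]'
```

```text
time_s: 16.02
tcp_pos: [592.5, 167.3, 43.1]
orientation: [0.001, -0.052, 0.999, -0.002]
contact_force: [-2.2, 0.3, 1.3]
gripper_width: 0.75
```

```bash
python3 -m inch '[[0,10,0,0,0,0,0],[0.5,12,0,-10,0,0,0],[1,0,-10,-30,0,0,0],[1,0,-30,-20,0,0,0],[1,0,-35,0,0,0,0],[1,-15,-30,0,0,0,0],[1,-20,0,0,0,0,0],[1,0,0,0,0,0,0]]' 40
python3 -c "
from h import *
rem([632.6,65.1,43],95.9)"
```

```text
time_s: 16.68
tcp_pos: [623.8, 63.9, 107.5]
orientation: [0.01, -0.055, 0.998, -0.001]
contact_force: [0.5, 1.5, 0.7]
gripper_width: -0.003
t 16.68 tcp [623.8  63.9 107.5] toolx [-0.99 -0.11 -0.02] tooly [-0.11  0.99 -0.  ] F [0.5 1.5 0.7] w -0.003 
 shift [-7.6  0.5 64.7] turn [-0.2  1.1  0.4]
```

```bash
python3 -m inch '[[1,-4,0,14,0,1,0],[1,-2,0,15,0,0,0],[1,0,0,15,0,0,0],[1,0,0,10,0,0,0],[1,0,0,4,0,0,0],[1,0,0,0,0,0,0],[1,0,0,0,0,0,0],[1,0,0,0,0,0,0]]' 40
python3 - <<'E'
from h import *
rem([632.6,65.1,43],95.9)
c=cleat(); cv2.imwrite('pics/w4.png',c['color'])
E
```

```text
time_s: 17.35
tcp_pos: [632.6, 64.5, 45.9]
orientation: [0.004, -0.055, 0.998, -0.001]
contact_force: [-0.9, 0.3, -0.2]
gripper_width: -0.004
t 17.35 tcp [632.6  64.5  45.9] toolx [-0.99 -0.11 -0.01] tooly [-0.11  0.99 -0.  ] F [-0.9  0.3 -0.2] w -0.004 
 shift [0.  0.6 2.9] turn [-0.2  0.5  0.4]
6005 z [59.1 62.1 63.2] u [633.4 661.7] v [ 44.5 110.6] ((647.7586669921875, 75.33647918701172), (76.90155029296875, 30.566120147705078), 89.07905578613281)
```

View pics/w4.png

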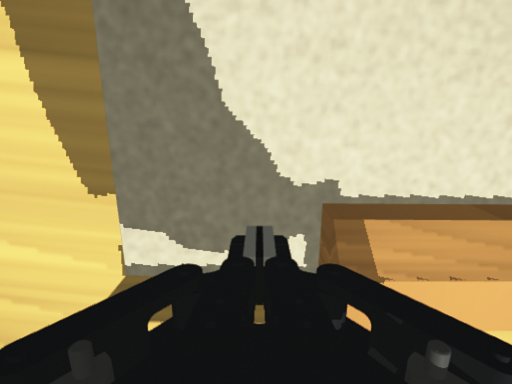

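```bash
python3 -m inch '[[1,0,4,2,0,0,0],[1,0,4,1,0,0,0],[1,0,4,0,0,0,0],[1,0,3,0,0,0,0],[1,0,2,0,0,0,0],[1,0,2,0,0,0,0],[1,0,0,0,0,0,0],[1,0,0,0,0,0,0]]' 40
python3 - <<'E'
from h import *
rem([632.6,85,43],95.9)
c=cleat()
E
```

```text
time_s: 18.07
tcp_pos: [632.0, 86.8, 45.5]
orientation: [0.007, -0.055, 0.998, -0.001]
contact_force: [0.8, 0.1, -0.8]
gripper_width: 0.003
t 18.07 tcp [632.   86.8  45.5] toolx [-0.99 -0.11 -0.01] tooly [-0.11  0.99 -0.  ] F [ 0.8  0.1 -0.8] w 0.003 
 shift [-0.4 -1.8  2.5] turn [-0.1  0.8  0.5]
6333 z [59.1 62.1 63.2] u [633.4 661.6] v [ 64.6 132.3] ((646.688232421875, 96.63680267333984), (77.2502212524414, 30.77934455871582), 88.40145874023438)
```

```bash
python3 -m inch '[[1,0,1.5,1,0,0,0],[1,0,1.5,1,0,0,0],[1,0,1.5,0,0,0,0],[1,0,1,0,0,0,0],[1,0,1,0,0,0,0],[1,0,1,0,0,0,0],[1,0,0,0,0,0,0],[1,0,0,0,0,0,0]]' 40
```

```text
time_s: 18.78
tcp_pos: [631.8, 90.2, 43.5]
orientation: [0.007, -0.054, 0.999, -0.003]
contact_force: [-0.6, -2.0, 1.8]
gripper_width: 0.002
```

```bash
python3 -m inch '[[1,0,1,0,0,0,0],[1,0,1,0,0,0,0],[1,0,1,0,0,0,0],[1,0,1,0,0,0,0],[1,0,0,0,0,0,0],[1,0,0,0,0,0,0],[1,0,0,0,0,0,0],[1,0,0,0,0,0,0]]' 40
```

```text
time_s: 19.45
tcp_pos: [631.8, 90.2, 43.6]
orientation: [0.007, -0.052, 0.999, -0.006]
contact_force: [0.7, -4.2, 1.2]
gripper_width: -0.001
```

```bash
python3 -m inch '[[1,0,-10,0,0,0,0],[1,0,0,-20,0,0,0],[0.5,10,0,-30,0,0,0],[-0.5,20,20,-20,0,0,0],[-0.5,12,30,0,0,0,0],[-0.5,0,30,0,0,0,0],[-0.5,0,10,0,0,0,0],[-0.5,0,0,0,0,0,0]]' 40
python3 - <<'E'
from h import *
rem([581.5,170.4,70],95.9)
c=cleat()
cv2.imwrite('pics/w5.png',c['color'])
E
```

```text
time_s: 20.12
tcp_pos: [577.9, 173.7, 114.5]
orientation: [0.007, -0.053, 0.999, 0.001]
contact_force: [0.5, -0.1, -0.1]
gripper_width: 0.753
t 20.12 tcp [577.9 173.7 114.5] toolx [-0.99 -0.11 -0.01] tooly [-0.11  0.99  0.  ] F [ 0.5 -0.1 -0.1] w 0.753 
 shift [-2.6 -3.8 44.5] turn [0.1 0.8 0.2]
5564 z [59.7 62.2 63.2] u [633.6 663. ] v [ 64.9 164.7] ((649.3790283203125, 114.95923614501953), (106.48091888427734, 35.03446578979492), 89.53974914550781)
```

View pics/w5.png

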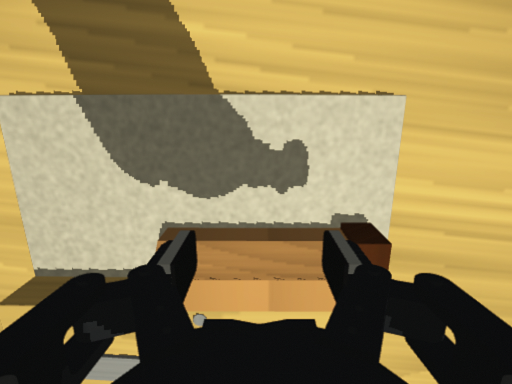

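```bash
python3 -m inch '[[-0.5,0,-2,12,0,0.8,0],[-0.5,0,-2,12,0,0,0],[-0.5,0,0,12,0,0,0],[-0.5,0,0,6,0,0,0],[-0.5,0,0,2,0,0,0],[-0.5,0,0,0,0,0,0],[-0.5,0,0,0,0,0,0],[-0.5,0,0,0,0,0,0]]' 40
python3 - <<'E'
from h import *
rem([592.5,171.6,67],95.9)
E
```

```text
time_s: 20.83
tcp_pos: [579.0, 159.0, 61.3]
orientation: [-0.004, -0.048, 0.999, -0.002]
contact_force: [-0.2, 0.2, 0.8]
gripper_width: 0.75
t 20.83 tcp [579.  159.   61.3] toolx [-1.   -0.1   0.01] tooly [-0.1  1.  -0. ] F [-0.2  0.2  0.8] w 0.75 
 shift [-14.6  11.2  -5.8] turn [-0.2 -0.5 -0.4]
```

```bash
python3 -m inch '[[-0.5,0,5,-3,0,0,0],[-0.5,0,4,-2,0,0,0],[-0.5,-3,2,0,0,-0.5,0],[-0.5,-3,0,0,0,0,0],[-0.5,-3,0,0,0,0,0],[-0.5,-3,0,0,0,0,0],[-0.5,0,0,0,0,0,0],[-0.5,0,0,0,0,0,0]]' 40
python3 - <<'E'
from h import *
rem([592.5,171.6,67],95.9)
E
```

```text
time_s: 21.5
tcp_pos: [592.9, 174.5, 69.6]
orientation: [0.003, -0.049, 0.999, -0.001]
contact_force: [-1.1, 0.5, 0.1]
gripper_width: 0.744
t 21.5 tcp [592.9 174.5  69.6] toolx [-1.   -0.1  -0.01] tooly [-0.1  1.  -0. ] F [-1.1  0.5  0.1] w 0.744 
 shift [ 0.7 -2.8  2.6] turn [-0.1  0.4 -0.3]
```

```bash
python3 -m inch '[[-0.5,-2,-2,2,0,0,0],[-0.5,-2,-1,1,0,0,0],[-0.5,-2,0,1,0,0,0],[-0.5,-2,0,1,0,0,0],[-0.5,-1,0,1,0,0,0],[-0.5,-1,0,1,0,0,0],[-0.5,-1,0,1,0,0,0],[-0.5,0,0,0,0,0,0]]' 40
python3 - <<'E'
from h import *
rem([592.5,171.6,67],95.9)
E
```

```text
time_s: 22.17
tcp_pos: [603.1, 171.1, 62.7]
orientation: [0.001, -0.048, 0.999, -0.002]
contact_force: [0.2, 0.4, -0.7]
gripper_width: 0.751
t 22.17 tcp [603.1 171.1  62.7] toolx [-1.  -0.1 -0. ] tooly [-0.1  1.  -0. ] F [ 0.2  0.4 -0.7] w 0.751 
 shift [10.5  1.5 -4.3] turn [-0.2  0.1 -0.3]
```

```bash
python3 -m inch '[[-0.5,-1.5,0,1,0,0,0],[-0.5,-1,0,1,0,0,0],[-0.5,-1,0,1,0,0,0],[-0.5,-1,0,1,0,0,0],[-0.5,0,0,0,0,0,0],[-0.5,0,0,0,0,0,0],[-0.5,0,0,0,0,0,0],[-0.5,0,0,0,0,0,0]]' 40
python3 - <<'E'
from h import *
rem([592.5,171.6,67],95.9)
c=capture('wrist');cv2.imwrite('pics/w6.png',c['color'])
E
```

```text
time_s: 22.83
tcp_pos: [603.7, 171.4, 62.9]
orientation: [-0.003, -0.05, 0.999, -0.003]
contact_force: [-1.0, -0.7, 4.2]
gripper_width: 0.748
t 22.83 tcp [603.7 171.4  62.9] toolx [-1.   -0.1   0.01] tooly [-0.1   1.   -0.01] F [-1.  -0.7  4.2] w 0.748 
 shift [11.1  1.3 -4. ] turn [-0.3 -0.4 -0.2]
```

View pics/w6.png

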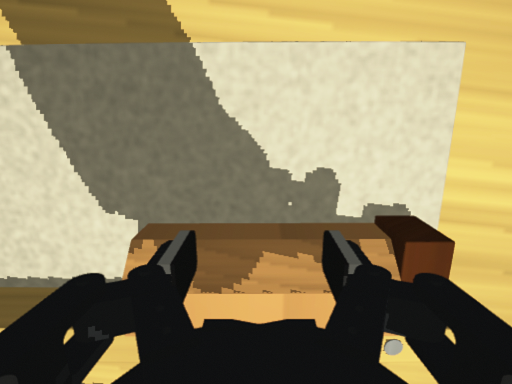

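```bash
python3 -m inch '[[-0.5,-2,0,1,0,0,0],[-0.5,-2,0,1,0,0,0],[-0.5,-2,0,1,0,0,0],[-0.5,-2,0,1,0,0,0],[-0.5,-2,0,1,0,0,0],[-0.5,-2,0,1,0,0,0],[-0.5,-2,0,1,0,0,0],[-0.5,-2,0,1,0,0,0]]' 40
python3 -m inch '[[-0.5,-2,0,1,0,0,0],[-0.5,-2,0,1,0,0,0],[-0.5,-2,0,1,0,0,0],[-0.5,-2,0,1,0,0,0],[-0.5,-2,0,1,0,0,0],[-0.5,-2,0,1,0,0,0],[-0.5,-2,0,1,0,0,0],[-0.5,-2,0,1,0,0,0]]' 40
```

```text
time_s: 23.55
tcp_pos: [604.3, 171.5, 63.1]
orientation: [-0.019, -0.052, 0.998, -0.006]
contact_force: [-6.7, -2.3, 14.7]
gripper_width: 0.75
time_s: 24.22
tcp_pos: [604.8, 171.5, 63.6]
orientation: [-0.035, -0.055, 0.998, -0.01]
contact_force: [-6.5, -2.0, 13.7]
gripper_width: 0.747
```

```bash
python3 -m inch '[[-0.5,-3,0,0,0,-1,0],[-0.5,-3,0,0,0,-1,0],[-0.5,-3,0,0,0,-1,0],[-0.5,-3,0,0,0,-1,0],[-0.5,-3,0,0,0,-1,0],[-0.5,-3,0,0,0,-1,0],[-0.5,-3,0,0,0,-1,0],[-0.5,-3,0,0,0,-1,0]]' 40
python3 - <<'E'
from h import *
rem([604,171.6,63],95.9)
E
```

```text
time_s: 24.88
tcp_pos: [604.3, 171.4, 63.2]
orientation: [0.011, -0.059, 0.998, -0.011]
contact_force: [-7.2, -1.7, 9.7]
gripper_width: 0.749
t 24.88 tcp [604.3 171.4  63.2] toolx [-0.99 -0.12 -0.02] tooly [-0.12  0.99 -0.02] F [-7.2 -1.7  9.7] w 0.749 
 shift [0.3 0.2 0.1] turn [-1.3  1.2  0.9]
```

```bash
python3 -m inch '[[-0.5,-4,0,0.5,-0.3,-0.5,0.3],[-0.5,-4,0,0.5,-0.3,-0.5,0.3],[-0.5,-4,0,0.5,-0.3,-0.5,0.3],[-0.5,-4,0,0.5,-0.3,-0.6,0.2],[-0.5,-4,0,0.5,-0.2,-0.6,0.2],[-0.5,-4,0,0.5,-0.2,-0.6,0.2],[-0.5,-4,0,0.5,-0.2,-0.6,0.2],[-0.5,-4,0,0.5,-0.2,-0.6,0.2]]' 40
python3 - <<'E'
from h import *
rem([604,171.6,63],95.9)
E
```

```text
time_s: 25.55
tcp_pos: [603.6, 171.3, 62.2]
orientation: [0.018, -0.049, 0.999, 0.001]
contact_force: [-10.5, -2.1, 15.7]
gripper_width: 0.754
t 25.55 tcp [603.6 171.3  62.2] toolx [-0.99 -0.1  -0.04] tooly [-0.1  1.   0. ] F [-10.5  -2.1  15.7] w 0.754 
 shift [-0.5  0.3 -0.8] turn [-0.   2.1 -0.2]
```

```bash
python3 -m inch '[[-0.5,-4,0,-0.5,0,-0.1,0],[-0.5,-4,0,-0.5,0,-0.1,0],[-0.5,-4,0,-0.5,0,-0.2,0],[-0.5,-4,0,-0.5,0,-0.3,0],[-0.5,-4,0,-0.5,0,-0.3,0],[-0.5,-4,0,-0.5,0,-0.3,0],[-0.5,-4,0,-0.5,0,-0.3,0],[-0.5,-4,0,-0.5,0,-0.3,0]]' 40
python3 - <<'E'
from h import *
rem([604,171.6,63],95.9)
for i in range(10):
    c=capture('top' if i else 'wrist'); s=readout.get_state(); print(round(s['time_s'],2),np.round(s['contact_force'],1),np.round(s['tcp_pos'],1))
    if i==0: cv2.imwrite('pics/w7.png',c['color'])
cleat()
c=capture('side'); cv2.imwrite('pics/s2.png',cv2.resize(c['color'][180:300,170:330],None,fx=4,fy=4,interpolation=2))
rem([604,171.6,63],95.9)
E
```

```text
time_s: 26.22
tcp_pos: [604.1, 171.4, 62.9]
orientation: [0.003, -0.054, 0.999, -0.005]
contact_force: [-8.7, -1.2, 9.2]
gripper_width: 0.746
t 26.22 tcp [604.1 171.4  62.9] toolx [-0.99 -0.11 -0.  ] tooly [-0.11  0.99 -0.01] F [-8.7 -1.2  9.2] w 0.746 
 shift [ 0.1  0.2 -0.1] turn [-0.6  0.3  0.3]
26.27 [-9.  -1.7  8.7] [604.1 171.4  62.9]
26.32 [-8.8 -2.1 10.4] [604.1 171.4  62.9]
26.37 [-9.1 -1.7  9.1] [604.1 171.4  62.9]
26.42 [-7.8 -1.2  8.6] [604.1 171.4  62.9]
26.47 [-7.4 -1.6  8.7] [604.1 171.4  62.9]
26.52 [-8.1 -1.5  6.8] [604.1 171.4  62.9]
26.57 [-8.  -1.9  8.8] [604.1 171.4  62.9]
26.62 [-9.1 -0.9  8.5] [604.1 171.4  62.9]
26.67 [-9.1 -1.8  8.7] [604.1 171.4  62.9]
26.72 [-8.8 -1.7  8.6] [604.1 171.3  62.9]
6541 z [59.2 62.2 64.6] u [607.6 656.2] v [ 67.9 151.1] ((633.2752685546875, 109.41108703613281), (52.155975341796875, 91.16163635253906), 0.23344627022743225)
t 26.82 tcp [604.1 171.4  62.9] toolx [-0.99 -0.11 -0.01] tooly [-0.11  0.99 -0.01] F [-8.1 -0.9  8.8] w 0.754 
 shift [ 0.1  0.2 -0.1] turn [-0.6  0.3  0.3]
```

View pics/w7.png

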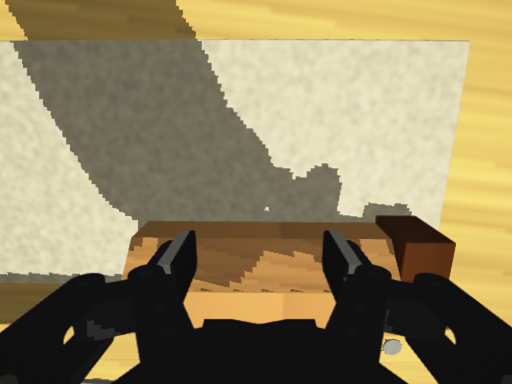

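View pics/s2.png

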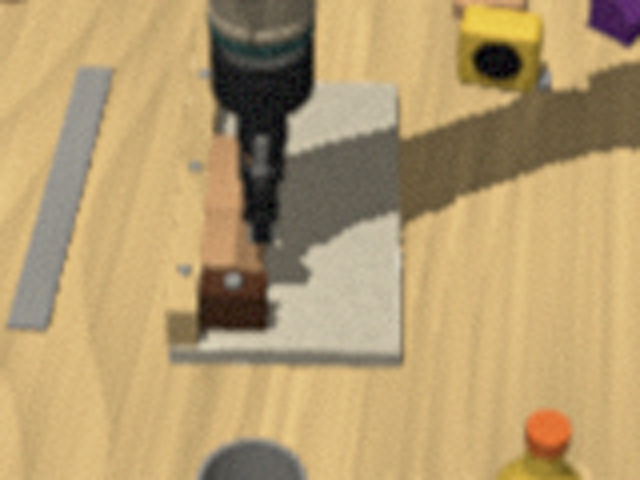

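```bash
python3 -c "
from h import *
print(sign_off())"
```

```text
the job is handed in; nothing more can be done
None
```

I set the bevelled offcut on the jig board, seated it in the corner, and handed the job in at about 27 s with the arm still pressing on it. No verdict was reported, so this rests on my own last checks.

- **Placing:** I gripped the offcut across its width and set it flat on the board, bevel away from the fence, about 40 mm from the fence and 5 mm from the stop. Then I let go; the wrist picture showed it flat.
- **Seating:** I pushed it to the fence with two fingertips, then along to the stop with the closed fingers. Both pushes ended in a steady reaction with no further motion: about 2 N at the fence and 4 N at the stop.
- **Holding:** Both fingertips press on the bevel with about 8.6 N towards the fence and 8.7 N down. These readings stayed steady, within about 2 N of noise, over 0.6 s with the arm not moving. This is a little under the 10 N asked for.

**What I could not check:** the forces on the fence and the board were inferred from the wrist force, not measured directly. In the last wrist picture the fingers merged with the offcut's top in the fit, so its final pose comes from the touch readings and the pictures. Those show it along the fence and against the stop. No other things on the bench looked disturbed in the areas I viewed.

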